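# Press the sprung tilt plate level and bolt it down

## Robot

A 6-joint arm with a two-finger parallel gripper is mounted at the origin on a cart in front of the work surface, level with it; the furniture and walls round the work are solid. World frame = base frame: x ahead of the robot, y to its left, z up, the work surface at z = 0. Lengths are in mm, angles in rad, forces in N, time in s.
With the tool pointing down it reaches from about 350 to 775 mm from the base axis. Payload 7.3 kg.
Tool frame: the origin (TCP) lies at the very end of the fingers, on their centre line; the grasp point (between the pads) lies 19 mm behind it; z points along the fingers, y is the line along which they close (so a half turn about z gives the same grasp; the last joint's range is limited). The gripper opens to 92 mm and grips with 3 to 60 N. Pads are 19 mm wide; open, the fingers measure 130 mm over their backs; the gripper's body (75 mm by 190 mm) begins 47 mm behind the grasp point.
Start: joints at [-1.406, 0.342, 1.524, -0, 1.275, -0.146], TCP at [160.579, -499.863, 193.641] pointing down, gripper open.
Joint ranges: [-2.53, 2.53], [-0.77, 2.02], [0.04, 2.7], [-1, 4.14], [0.28, 2.66], [-3.11, 3.11]. Speed limits (rad/s): [2.57, 2.57, 3.14, 3.14, 3.14, 3.14].

## Interface

Orientations are given as [roll, pitch, yaw] about the fixed x, y, z axes, in that order (R = Rz(yaw) Ry(pitch) Rx(roll)).
In Python, from plant import bot gives the robot as it stands.
- The arm moves only by the tool jog_arm, never from a script. Its argument "targets" is a list of rows, each an object with "xyz": the shift along the tool's x, y, z as a fraction of full scale, a list of three; "spin": the turn about the tool's z as a fraction of full scale. In form: [{"xyz": [x, y, z], "spin": spin}, ...]. A call has exactly 10 rows; each row shifts and turns the commanded pose from where the row before left it, along the tool's axes as they then stand; what a row does not reach is not made up. Full scale, the value 1, is 80 mm for a shift and 0.1 rad for a turn. A row lasts 1/8 s, in which the tool goes at most 62.5 mm and 10.7 degrees, less where a joint would pass 70% of its speed; a pose out of reach is approached as far as the arm can. A call with a number of a shift or a turn outside -1 to 1 is refused whole. A call with a gripper value outside its range is refused whole. "gripper" is the opening in per cent of the stroke, from 0 (shut) to 100 (fully open), set as the call begins (left out, the last holds). The fingers move at their own pace and stop on an object; the grip force is fixed at half the most. Time passes only in rows, so rows that do not move let the fingers close, or fill a call up. It gives the time, the measured TCP pose, the force, the opening and the grip force at its end, in the units of the state.
- bot.get_obs(): the state, without advancing time (a new reading comes with each control period).
- bot.capture(name): name is "scene" or "top" or "wrist"; returns the picture (384x512x3 uint8, blue, green, red); there is no depth.
- bot.get_calibration(name): a dict with "vfov" (degrees; the focal length in pixels is half the picture's height over the tangent of half this angle, whatever the lens; pixels are square), "cx", "cy" (the principal point, pixels), "eye" and "rotation" of the camera in the world. Camera axes: x right, y down, z forward; pixel columns grow to the right and rows downward; lengths in mm; the calibration is good to about 2 mm. A picture is of the moment at which its call begins: read the wrist's pose just before it. get_calibration takes no time and is no camera call; for the wrist camera it gives the pose at the moment of the call.
- bot.close_job(): hands the job in; it is judged then, once.
The state is a dict: "time": time; "joint_positions": joint angles; "dq": joint speeds; "tau": joint torques, N m; "tool_pos": TCP position; "tcp_rot": TCP orientation; "contact_force": force on the tool from outside, world axes, zero at the start; "moment": the same for the moment, N m; "grip_width": finger opening in mm; "finger_force": force on a finger pad.
Only numpy, scipy, OpenCV 4.12 (cv2) and the standard library are available. Lean on these libraries where they do the work, as an engineer would, in place of code of your own. Each camera call takes 0.05 s, during which the arm holds its last target. There are 200 camera calls.

## Task

The hinged plate of the little tilt stage is held up at a slant by its spring. With the bolt still drawn back, press the plate down until it just rests level on its rubber stops, gently and without bearing down hard on the stops, and while keeping it down slide the red-knobbed brass bolt fully home under the steel catch, without forcing it against the catch. Then let go, so that the bolt alone holds the plate level, and leave the loose things beside the stage where they are.

Things in the scene. Friction and masses are not known exactly. Their poses are not given: they have to be found in the camera images.
- stage_front (a point): Front middle of the top face of the fixed grey base plate, 200x190x10 mm, on levelling studs set to different heights. z up, x from here to the hinge at the back, y toward the catch. In these axes the hinge axis is at x=185, z=22 mm, along y. At exact level the red knob's centre is at x=30, z=54 mm, y=-18 (bolt drawn) to +10 mm (home).
- plate_top (a point): Middle of the top face of the sprung aluminium plate (166 mm from hinge to free front edge, 140 mm wide, 8 mm thick); moves with it; z square to it, x toward the hinge. Pressing it down takes 4 N at the knob at first, 11 to 15 N when level; once it rests on the rubber stops the force climbs steeply, by 10 N in 1 to 2 mm.
- knob (a point): Centre of the bolt's red knob, a square post 16x16 mm, 30 mm tall, on a brass bar along the plate's free edge. Pinch the two faces that look along y. Tilts with the plate: y runs along the hinge toward the catch, z square to the plate. It is 155 mm in front of the hinge axis and 32 mm above it, in the plate's axes.
- guide (a point): Top middle of the steel guide staple nearest the knob: 14 mm along y, 34 mm along x, 15 mm high over the plate face, its top 28 mm below the knob's top. It is 44 mm to the -y side of the knob with the bolt drawn back. A like staple stands 112 mm to its +y side.
- tilt_plate (a joint): Angle of the hinged plate, rad: 0 = exactly level; positive = free front edge raised. The spring lifts it to its upper stop at 0.38. It lands on the rubber stops somewhere between -0.026 and +0.026; where, differs and is not measured, only felt.
- bolt (a joint): How far the bolt is slid along +y, m: 0 = drawn back, 0.028 = fully home (end stop). It drags with about 3 N and stays where left. From 0.010 on its square tongue goes under the catch's lip, only if the plate is on the rubber stops or at most 1.5 mm above them; else it butts against the lip.
- bracket: Carries the bar with both black rubber stops and the C-shaped steel catch (left front). Axes as stage_front; origin 100 mm behind, 24 mm below it. From the origin the catch's lip spans x -85 to -55, y 76 to 107, z 62.5 to 70.5; stops at x -75, y +-50, tops z 42 mm; the bar is set up to 4 mm higher or lower, unmeasured. Load on it at most 22 N.
- vial_tan_mid (a point): Middle of a loose glass sample vial with a black cap and tan content, 24 mm across, 68 mm tall, standing left of the stage. A bystander.
- vial_blue_mid (a point): Middle of a loose glass sample vial with a white cap and pale blue content, 24 mm across, 68 mm tall, standing left of the stage. A bystander.
- spanner: A loose double open-end spanner, 41 x 192 x 8 mm, lying right of the stage, origin at its middle on the underside. A bystander.
- seal_ring: A loose pale yellow seal ring, 46 mm across and 9 mm high, lying right of the stage, origin at its middle on the underside. A bystander.

How it is judged (in metres and radians):
On the way, in this order (a step that is already met when the one before it is completed fails the run):
1. the plate is pressed down level while the bolt is still drawn back (value of joint tilt_plate below 0.036 rad and value of joint bolt below 0.009 m), for 0.1 s.
2. the bolt is fully home with the plate level (value of joint tilt_plate below 0.05 rad and value of joint bolt above 0.024 m), for 0.2 s.
At the end, for the whole second after the job is handed in: the plate is within 0.05 rad (2.9 degrees) of level and at rest, the bolt is at least 24 mm along its 28 mm travel (under the catch), and the fingers touch nothing (all of step 2 and value of joint tilt_plate above -0.05 rad and contact force between the fingers and anything else below 0.5 N and velocity of joint tilt_plate below 0.05 rad/s).
It fails at once if the bracket (rubber stops and catch together) is loaded with more than 22 N (contact force between bracket and anything else above 22 N).
It fails at once if a vial is moved more than 20 mm (distance of any of vial_tan_mid, vial_blue_mid from where it was at the start of the episode above 0.02 m).
It fails at once if the spanner or the seal ring is moved more than 20 mm (distance of any of spanner, seal_ring from where it was at the start of the episode above 0.02 m).
It also fails if it takes over 58 s, if anything falls off the work surface, if the arm or the gripper's body presses on something with over 40 N, if the wrist force passes 120 N, or if a joint passes its speed limit or range.

## Working session

There is one attempt and no reset: what is moved stays moved. The work goes in short steps, Python scripts to look and compute and a tool call to move; the robot and the scene stay as the last step left them, time stands still between calls to the robot, and variables do not carry over. Pictures are saved under pics/ and viewed, at most 11 in all, crops included, and the job is handed in when it is done.

Besides the shell and the picture viewer there is one more tool, called after "Emit:" by a JSON object that holds its "op" and its "data", one argument or row to a line. jog_arm: Moves the arm, as the interface text tells. Shift numbers are shares of 80 mm and turn numbers shares of 0.1 rad, none past 1 either way. Its arguments: {"type":"object","properties":{"targets":{"type":"array","items":{"type":"object","properties":{"xyz":{"type":"array","items":{"type":"number"}},"spin":{"type":"number"}}}},"gripper":{"type":"number"}},"required":["targets"]}

```bash
mkdir -p pics
python3 - <<'E'
from plant import bot
import cv2,numpy as np
for n in("scene","top"):
    c=bot.get_calibration(n);print(n,c);cv2.imwrite(f"pics/{n}0.png",bot.capture(n))
print(bot.get_obs())
E
```

```text
scene {'vfov': 53.30782268086974, 'cx': 250.4100958943656, 'cy': 201.40688923572117, 'eye': array([-152.9580749 , -267.49929218,  659.45587379]), 'rotation': array([-2.2050062 , -0.01468556, -1.08920149])}
top {'vfov': 55.77249242835685, 'cx': 249.93225093101503, 'cy': 189.2845660143274, 'eye': array([ 365.9008123 ,  120.50701694, 1272.39580199]), 'rotation': array([-2.97388741, -0.01656401, -1.54855893])}
{'time': 0.1, 'joint_positions': array([-1.40599762e+00,  3.42661512e-01,  1.52491088e+00,  2.82236841e-05,
        1.27537738e+00, -1.46025032e-01]), 'dq': array([-1.78230224e-03, -1.87025599e-03, -3.77043144e-03, -1.34652835e-03,
        7.98843031e-06,  5.99207278e-04]), 'tau': array([ 1.78805050e-03, -4.32003558e+01, -2.44694084e+01,  7.18938396e-02,
        5.26108558e-02, -5.86471697e-05]), 'tool_pos': array([ 160.51998615, -499.44406966,  193.01378998]), 'tcp_rot': array([-3.14025391e+00, -2.24172227e-04,  3.10815355e-01]), 'contact_force': array([ 1.26012062, -0.47019907, -0.56281327]), 'moment': array([-0.04413183, -0.03195702,  0.03223421]), 'finger_force': 0.0, 'grip_width': 91.8120505829885}
```

View pics/scene0.png

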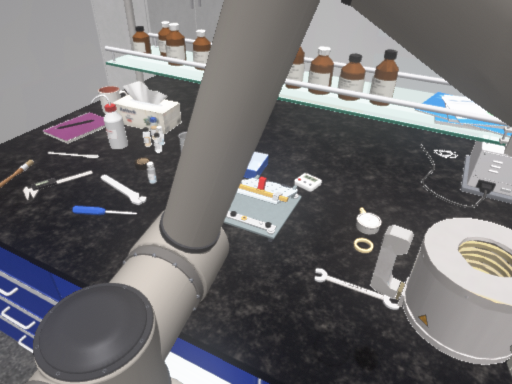

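View pics/top0.png

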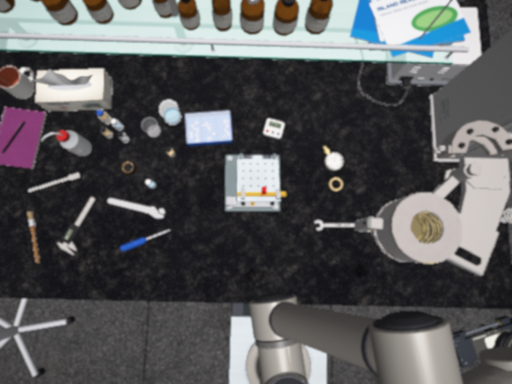

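The stage shows in the top view around (252,182) with the knob at about (264,190). In the scene view the knob is at about (262,184), partly behind the arm. Next I'll work out its position.

```bash
cat > h.py <<'E'
import numpy as np,cv2
from scipy.spatial.transform import Rotation as Rn
from plant import bot
def cam(n):
    c=bot.get_calibration(n);return dict(f=192/np.tan(np.radians(c['vfov'])/2),c=np.array([c['cx'],c['cy']]),e=np.array(c['eye']),R=Rn.from_euler('xyz',c['rotation']).as_matrix())
def ray(k,p): 
    d=k['R']@np.array([*((np.array(p)-k['c'])/k['f']),1.]);return d/np.linalg.norm(d)
def onz(k,p,z):
    d=ray(k,p);return k['e']+d*(z-k['e'][2])/d[2]
def proj(k,P):
    q=k['R'].T@(np.array(P)-k['e']);return q[:2]/q[2]*k['f']+k['c']
def tri(ks,ps):
    A=np.zeros((3,3));b=np.zeros(3)
    for k,p in zip(ks,ps):
        d=ray(k,p);M=np.eye(3)-np.outer(d,d);A+=M;b+=M@k['e']
    return np.linalg.solve(A,b)
def red(im,box=None):
    b,g,r=[im[...,i].astype(int) for i in range(3)]
    m=((r>130)&(g<80)&(b<80)).astype(np.uint8)
    n,l,s,c=cv2.connectedComponentsWithStats(m)
    return [(s[i].tolist(),c[i].round(1)) for i in range(1,n) if s[i,4]>8]
E
python3 - <<'E'
from h import *
s=cv2.imread('pics/scene0.png');t=cv2.imread('pics/top0.png')
print(red(s));print(red(t))
kt=cam('top');ks=cam('scene')
for p in [(264,190),(225,155),(279,153),(281,211),(225,212),(336,161),(336,184),(150,184)]: print(p,onz(kt,p,30).round())
a=cv2.resize(t[140:220,210:350],None,fx=5.5,fy=5.5,interpolation=cv2.INTER_CUBIC)
cv2.imwrite('pics/crop1.png',a)
E
```

```text
[([105, 106, 10, 5, 38], array([109.9, 108.3])), ([259, 177, 8, 12, 50], array([262. , 182.5]))]
[([56, 130, 12, 11, 83], array([ 62. , 135.3])), ([262, 188, 3, 6, 13], array([263.4, 190.6]))]
(264, 190) [575.  56.  30.]
(225, 155) [697. 195.  30.]
(279, 153) [709.   5.  30.]
(281, 211) [504.  -4.  30.]
(225, 212) [495. 188.  30.]
(336, 161) [ 686. -197.   30.]
(336, 184) [ 603. -196.   30.]
(150, 184) [587. 451.  30.]
```

View pics/crop1.png

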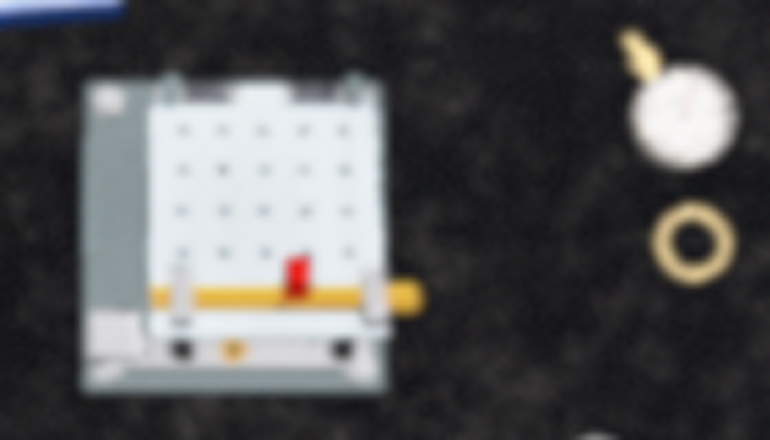

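Emit:
{"op": "jog_arm", "data": {
  "targets": [
    {"xyz": [0.3,-0.2,-0.4],"spin": 0},
    {"xyz": [0.5,-0.38,-0.2],"spin": 0},
    {"xyz": [0.5,-0.38,-0.2],"spin": 0},
    {"xyz": [0.5,-0.38,-0.2],"spin": 0},
    {"xyz": [0.5,-0.38,0],"spin": 0},
    {"xyz": [0.5,-0.38,0],"spin": 0},
    {"xyz": [0.5,-0.38,0],"spin": 0},
    {"xyz": [0.5,-0.38,0],"spin": 0},
    {"xyz": [0.5,-0.38,0],"spin": 0},
    {"xyz": [0.5,-0.38,0],"spin": 0}
  ]
}}

```text
time: 1.35
tool_pos: [438.2, -105.2, 273.4]
tcp_rot: [-3.142, 0.0, 0.311]
contact_force: [1.1, -1.1, 0.7]
grip_width: 91.8
finger_force: 0.0
```

Emit:
{"op": "jog_arm", "data": {
  "targets": [
    {"xyz": [0.5,-0.38,0],"spin": 0},
    {"xyz": [0.5,-0.38,0],"spin": 0},
    {"xyz": [0.3,-0.3,0],"spin": 0},
    {"xyz": [0,0,0],"spin": 0.5},
    {"xyz": [0,0,0],"spin": 0.5},
    {"xyz": [0,0,0],"spin": 0.5},
    {"xyz": [0,0,0],"spin": 0.5},
    {"xyz": [0,0,0],"spin": 0.5},
    {"xyz": [0,0,0],"spin": 0.2},
    {"xyz": [0,0,0],"spin": 0}
  ]
}}

```text
time: 2.6
tool_pos: [510.6, 5.9, 273.4]
tcp_rot: [-3.142, 0.0, 0.041]
contact_force: [0.6, -0.1, -0.9]
grip_width: 91.9
finger_force: 0.0
```

Run:
```python
from h import *
o=bot.get_obs();print(o['tool_pos'],o['tcp_rot'],o['contact_force'])
kw=cam('wrist');w=bot.capture('wrist');ks=cam('scene');s=bot.capture('scene')
cv2.imwrite('pics/w1.png',w);cv2.imwrite('pics/s1.png',s)
print(kw);print(red(w),red(s))
```

```text
[510.59324808   5.85101277 273.40272805] [-3.14159038e+00  4.44609811e-04  4.13441120e-02] [ 0.6312618  -0.10710107 -0.87522812]
{'f': np.float64(267.2154740556442), 'c': array([257.06447441, 193.39746938]), 'e': array([588.01160585,   7.95009599, 465.25635298]), 'R': array([[ 4.16835696e-02, -9.56843556e-01, -2.87598485e-01],
       [-9.99130583e-01, -4.01347094e-02, -1.12820173e-02],
       [-7.47556083e-04,  2.87818716e-01, -9.57684618e-01]])}
[([204, 131, 14, 15, 71], array([211.7, 141.8]))] [([224, 36, 9, 6, 45], array([227.9,  38.3])), ([105, 106, 11, 5, 40], array([110.1, 108.2]))]
```

View pics/w1.png

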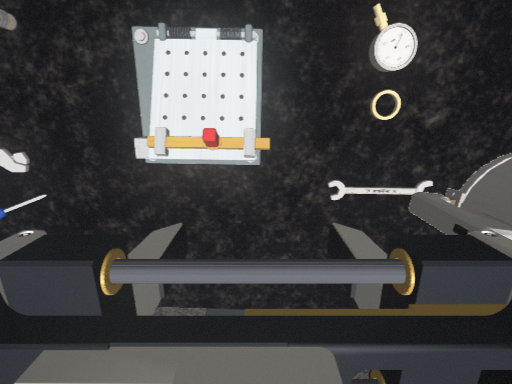

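Wrist view: the stage spans x 133–265 and y 27–165, the knob is at (210,137), the staples are at (160,142) and (249,142), and the catch is at (141,148).

Run:
```python
from h import *
kw=cam('wrist');ks=cam('scene');kt=cam('top')
w=cv2.imread('pics/w1.png')
b,g,r=[w[...,i].astype(int) for i in range(3)]
m=((r>90)&(g<0.5*r)&(b<0.5*r)).astype(np.uint8)
ys,xs=np.nonzero(m[100:180,180:240]);print(xs.min()+180,xs.max()+180,ys.min()+100,ys.max()+100,len(xs))
for y in range(126,152): print(y,''.join(f"{r[y,x]:4d}" for x in range(198,224)))
print(tri([ks,kt],[(262,182.5),(263.4,190.6)]),tri([ks,kw],[(262,182.5),(210,138)]),tri([ks,kt,kw],[(262,182.5),(263.4,190.6),(210,138)]))
# hinge line/base corners in wrist at z guess
for z in(25,35):
  print(z,[onz(kw,p,z).round() for p in [(133,28),(264,29),(261,164),(146,163)]])
# right-tilt: plate hinge corners / front corners
print(onz(kw,(150,160),85).round(),onz(kw,(255,160),85).round(),onz(kw,(160,38),45).round(),onz(kw,(254,38),45).round())
```

```text
203 217 129 145 210
126  233 234 233 233 232 234 235 235 234 233 233 233 233 233 235 234 232 231 233 234 234 236 236 235 234 235
127  233 234 234 232 232 232 232 231 229 230 230 231 230 231 232 233 231 230 233 234 234 236 236 234 233 235
128  233 233 234 233 231 219 203 200 184 184 192 200 200 200 200 195 186 210 230 234 235 236 236 234 235 235
129  233 235 233 232 227 214 212 221 222 221 222 222 221 222 222 219 201 180 205 235 234 235 236 235 234 235
130  232 233 233 232 224 216 225 231 230 231 232 232 233 234 235 234 224 206 213 233 234 236 237 235 233 235
131  233 233 233 232 224 215 227 231 231 234 233 234 234 234 236 233 224 188 165 216 233 236 236 235 234 235
132  232 233 232 232 223 217 227 232 233 233 234 235 235 236 237 233 222 187 155 208 233 235 236 235 234 235
133  233 234 232 231 224 218 229 234 234 234 235 235 236 236 236 233 222 187 129 182 233 234 236 234 233 235
134  233 234 232 230 223 220 230 234 235 235 237 237 237 237 238 234 225 188 129 144 208 234 236 234 233 235
135  231 231 230 215 199 221 233 236 236 237 237 237 238 238 239 234 224 185 126 117 159 220 235 23
[... 1468 characters left out ...]
234 228 205 201 221 222 222 219 214 204 205 221 222 220 220 220 223
150  233 231 231 232 233 236 234 232 232 233 232 232 233 223 209 222 232 234 235 232 234 235 234 235 234 233
151  234 232 230 229 231 235 235 233 233 233 233 233 233 232 235 233 232 234 234 233 233 235 235 234 234 235
[554.71890209  62.75814436 143.27752462] [557.3489599   63.04051113 141.75361606] [556.18903241  63.03929634 141.88150151]
25 [array([699., 193.,  25.]), array([705.,   3.,  25.]), array([507.,  -2.,  25.]), array([501., 190.,  25.])]
35 [array([696., 189.,  35.]), array([703.,   3.,  35.]), array([509.,  -1.,  35.]), array([503., 186.,  35.])]
[517. 159.  85.] [524.   8.  85.] [683. 148.  45.] [688.  17.  45.]
```

```bash
python3 -c "
import cv2
w=cv2.imread('pics/w1.png');cv2.imwrite('pics/c2.png',cv2.resize(w[18:175,125:275],None,fx=3.8,fy=3.8,interpolation=cv2.INTER_CUBIC))"
```

```text
(no output)
```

View pics/c2.png

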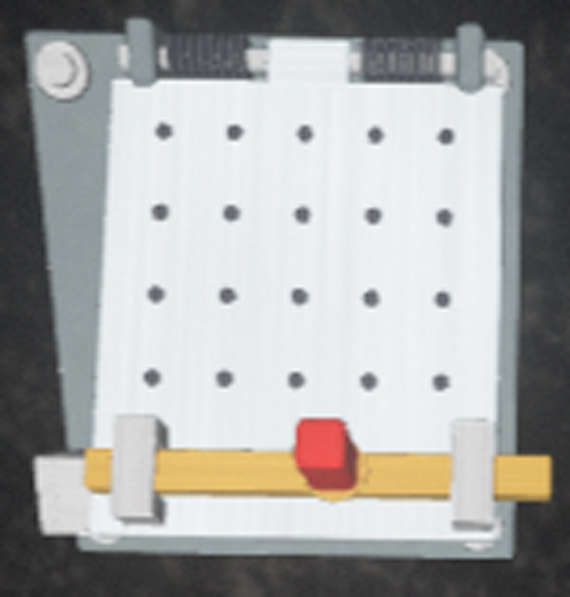

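Run:
```python
from h import *
kw=cam('wrist');ks=cam('scene');kt=cam('top')
for z in(153,156,159):
  P=onz(kw,(209.3,134.6),z);C=P-15*np.array([.37,0.01,.93]);print(z,P,C,proj(ks,C),proj(kt,C))
zc=lambda z:z
n=lambda p,z:onz(kw,p,z)
c=lambda x,y:(x/3.8+125-.37,y/3.8+18-.37)
print('staples',n(c(137,467),129),n(c(473,472),129),'catch',n(c(60,495),77))
print('base corners',[n(c(*p),33).round(1) for p in[(27,32),(523,42),(514,557)]])
```

```text
153 [562.23023581  61.84012299 153.        ] [556.68023581  61.69012299 139.05      ] [262.36017735 183.70529156] [263.89863696 190.09225292]
156 [562.47792219  61.32263838 156.        ] [556.92792219  61.17263838 142.05      ] [262.63521319 182.69196381] [264.11515492 189.86273465]
159 [562.72560856  60.80515377 159.        ] [557.17560856  60.65515377 145.05      ] [262.91130188 181.67475699] [264.33277411 189.63204902]
staples [550.51388886 126.33498872 129.        ] [553.49677418  16.64981195 129.        ] catch [532.96675663 174.52855076  77.        ]
base corners [array([699.1, 191.3,  33. ]), array([703.6,   5.7,  33. ]), array([5.083e+02, 3.000e-01, 3.300e+01])]
```

Emit:
{"op": "jog_arm", "data": {
  "gripper": 34,
  "targets": [
    {"xyz": [0.152,-0.171,0],"spin": 0},
    {"xyz": [0.152,-0.171,0],"spin": 0},
    {"xyz": [0.152,-0.171,0],"spin": 0},
    {"xyz": [0.153,-0.17,0],"spin": 0},
    {"xyz": [0,0,0.3],"spin": 0},
    {"xyz": [0,0,0.3],"spin": 0},
    {"xyz": [0,0,0.3],"spin": 0},
    {"xyz": [0,0,0.3],"spin": 0},
    {"xyz": [0,0,0],"spin": 0},
    {"xyz": [0,0,0],"spin": 0}
  ]
}}

```text
time: 3.95
tool_pos: [558.0, 62.9, 178.4]
tcp_rot: [3.141, -0.001, 0.041]
contact_force: [0.3, 0.2, -1.0]
grip_width: 30.9
finger_force: 0.0
```

Run:
```python
from h import *
o=bot.get_obs();print(o['tool_pos'],o['tcp_rot'],o['contact_force'],o['grip_width'])
kw=cam('wrist');w=bot.capture('wrist')
cv2.imwrite('pics/w2.png',cv2.resize(w[150:384,120:400],None,fx=2.8,fy=2.55,interpolation=cv2.INTER_CUBIC))
cv2.imwrite('pics/w2f.png',w)
b,g,r=[w[...,i].astype(int) for i in range(3)]
m=((r>90)&(g<0.5*r)&(b<0.5*r)).astype(np.uint8)
_,l,s,c=cv2.connectedComponentsWithStats(m);print([(x.tolist(),y) for x,y in zip(s[1:],c[1:]) if x[4]>60])
print(proj(kw,[557,61.5,142]),proj(kw,o['tool_pos']))
```

```text
[557.97252364  62.9193755  178.42411055] [ 3.14145771e+00 -1.28162705e-03  4.13821441e-02] [ 0.30463859  0.24733449 -0.9706925 ] 30.949143854676624
[([248, 193, 18, 18, 292], array([256.10616438, 201.45547945]))]
[257.51520584 203.94124442] [255.77631764 217.97917061]
```

View pics/w2.png

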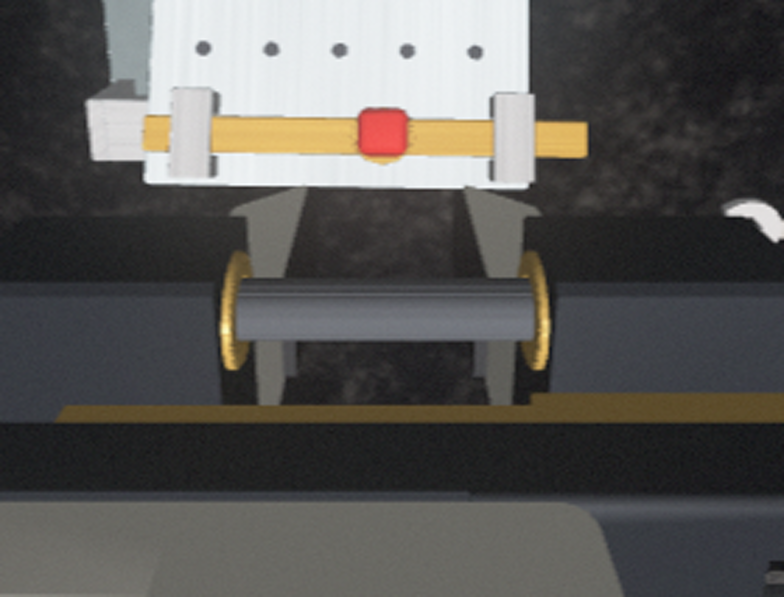

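Fingertips are at crop columns 305 and 465, midpoint 385. The knob is at 383, so it's centred between the fingers to within 1 mm. The holes are evenly spaced, so there's little roll.

Run:
```python
from h import *
kw=cam('wrist');ks=cam('scene');kt=cam('top')
for P in([562.5,61.3,156],[560,61.3,156],[562.5,61.3,152]): print(proj(kw,P))
w=cv2.imread('pics/w2f.png');r=w[...,2].astype(int)-w[...,1]
print(r[188:216,256]); print(w[188:216,256,2]); print(w[200,244:270,2],w[200,244:270,1])
```

```text
[257.87817759 203.16597878]
[257.75343656 205.94981079]
[257.86722417 201.67919166]
[ -4  -4  -5  -4  41  97 128 147 148 148 151 150 152 150 155 153 151 152
 153 155 157 156 103  71  39  39  18  -4]
[231 232 231 226 157 174 212 231 233 235 236 236 238 239 239 240 241 242
 242 241 239 232 181 202 228 227 220 230]
[234 227 221 206 181 218 230 235 236 237 236 237 238 238 238 238 239 240
 237 228 213 204 216 229 231 230] [198 188 181 155  77  80  84  84  86  88  86  84  86  88  86  87  87  88
  85  83  78 120 171 191 193 192]
```

Emit:
{"op": "jog_arm", "data": {
  "targets": [
    {"xyz": [0,-0.02,0.1],"spin": 0},
    {"xyz": [0,0,0.12],"spin": 0},
    {"xyz": [0,0,0.12],"spin": 0},
    {"xyz": [0,0,0.1],"spin": 0},
    {"xyz": [0,0,0.06],"spin": 0},
    {"xyz": [0,0,0.06],"spin": 0},
    {"xyz": [0,0,0],"spin": 0},
    {"xyz": [0,0,0],"spin": 0},
    {"xyz": [0,0,0],"spin": 0},
    {"xyz": [0,0,0],"spin": 0}
  ]
}}

```text
time: 5.25
tool_pos: [557.2, 64.0, 133.0]
tcp_rot: [3.141, -0.0, 0.041]
contact_force: [0.1, -0.9, -0.1]
grip_width: 31.0
finger_force: 0.0
```

Emit:
{"op": "jog_arm", "data": {
  "gripper": 0,
  "targets": [
    {"xyz": [0,0,0],"spin": 0},
    {"xyz": [0,0,0],"spin": 0},
    {"xyz": [0,0,0],"spin": 0},
    {"xyz": [0,0,0],"spin": 0},
    {"xyz": [0,0,0],"spin": 0},
    {"xyz": [0,0,0],"spin": 0},
    {"xyz": [0,0,0],"spin": 0},
    {"xyz": [0,0,0],"spin": 0},
    {"xyz": [0,0,0],"spin": 0},
    {"xyz": [0,0,0],"spin": 0}
  ]
}}

```text
time: 6.5
tool_pos: [557.1, 64.0, 132.8]
tcp_rot: [3.142, 0.0, 0.041]
contact_force: [-0.0, 0.3, 0.4]
grip_width: 0.4
finger_force: 0.0
```

Run:
```python
from h import *
kw=cam('wrist');w=bot.capture('wrist');s=bot.capture('scene')
a=cv2.resize(w[100:384,120:400],None,fx=1.4,fy=1.4,interpolation=cv2.INTER_CUBIC)
b=cv2.resize(s[100:242,180:320],None,fx=2.8,fy=2.8,interpolation=cv2.INTER_CUBIC)
cv2.imwrite('pics/w3.png',np.hstack([a,cv2.resize(b,(392,a.shape[0]))]));cv2.imwrite('pics/w3f.png',w);cv2.imwrite('pics/s3f.png',s)
print(red(w),red(s),proj(kw,bot.get_obs()['tool_pos']),proj(cam('scene'),bot.get_obs()['tool_pos']))
```

```text
[([248, 210, 21, 14, 80], array([258.2, 214.1]))] [([105, 106, 11, 5, 41], array([110. , 108.2])), ([259, 177, 8, 12, 42], array([262.1, 183. ]))] [255.79518664 217.98634303] [261.50747106 185.4828009 ]
```

View pics/w3.png

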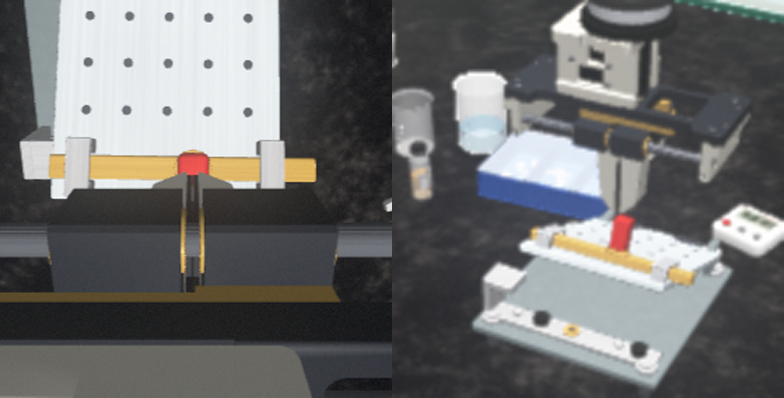

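The gripper closed on nothing. The fingertips hide the knob in the wrist view at (257,222), while in the scene view the knob hides the tips. I'll triangulate again from the wrist views alone.

Run:
```python
from h import *
kw=cam('wrist');o=bot.get_obs();T=o['tool_pos']
K=lambda t:dict(kw,e=kw['e']+np.array(t)-T)
k1=K([510.6,5.85,273.4]);k2=K([558,62.9,178.4]);k3=kw
print(k1['e'],k2['e'])
w=cv2.imread('pics/w3f.png')
for c in(250,254,262,266): print(c,w[204:228,c,2])
for rr in(214,218): print(rr,w[rr,242:275,2],w[rr,242:275,1])
a,b=(209.3,134.6),(256.3,201.2)
print('12 top ctr',tri([k1,k2],[a,b]))
e=[(209.3,128.5),(256.3,192.6),(257,209)]
print('back edge 12,13,23,123',tri([k1,k2],e[:2]),tri([k1,k3],[e[0],e[2]]),tri([k2,k3],e[1:]),tri([k1,k2,k3],e))
s=cv2.imread('pics/s3f.png')
for c in(259,261,263): print(c,s[165:195,c].tolist())
```

```text
[587.94067409   7.92989173 465.27478158] [635.34067409  64.97989173 370.27478158]
250 [232 231 232 230 206 164 142 174 206 226 226 227 227 229 231 232 233 234
 231 155 122 123 122 122]
254 [234 234 231 210 224 141 151 185 217 231 232 232 234 235 235 237 238 239
 239 240 236  67  65  65]
262 [232 231 230 219 212 164 164 196 221 234 235 236 237 239 239 239 240 239
 216 121 121 120 120 120]
266 [234 235 234 235 233 218 156 180 206 226 227 228 227 227 228 227 229 228
 227 213 132 123 122 122]
214 [227 227 226 210 165 167 197 214 226 230 231 231 232 232 231 234 233 234
 234 235 235 234 236 234 227 218 190 157 197 224 225 225 226] [189 189 187 172 127  84  76  81  83  84  83  84  82  81  80  86  84  83
  84  84  84  83  86  83  82  78  76 107 160 183 186 184 186]
218 [229 228 226 226 203 170 204 220 231 234 234 235 235 236 237 237 237 237
 238 238 239 239 240 237 228 219 189 189 209 207 228 228 228] [189 189 185 188 155  82  76  79  85  82  84  83  86  84  88  86  84  85
  86  85  87  86  87  85  80  76  72 136 171 169 189 191 190]
12 top ctr [561.82872259  62.66185959 148.61393109]
back e
[... 956 characters left out ...]
 222], [79, 78, 221], [79, 78, 221], [79, 78, 220], [79, 79, 220], [78, 78, 218], [79, 78, 217], [79, 80, 214], [87, 115, 208], [119, 195, 233], [116, 189, 226], [114, 186, 223], [117, 185, 221], [159, 200, 222]]
263 [[171, 178, 179], [170, 177, 178], [171, 178, 179], [171, 178, 179], [171, 178, 179], [170, 177, 179], [170, 177, 179], [171, 178, 180], [169, 176, 178], [159, 165, 167], [119, 121, 124], [83, 81, 114], [81, 79, 203], [84, 85, 243], [81, 82, 234], [79, 79, 223], [79, 78, 218], [77, 76, 213], [77, 75, 211], [76, 75, 205], [77, 76, 200], [78, 77, 189], [77, 76, 174], [79, 80, 162], [90, 119, 179], [118, 190, 228], [112, 181, 219], [115, 188, 225], [114, 185, 222], [121, 183, 217]]
```

Emit:
{"op": "jog_arm", "data": {
  "gripper": 34,
  "targets": [
    {"xyz": [0,0,0],"spin": 0},
    {"xyz": [0,0,0],"spin": 0},
    {"xyz": [0,0,0],"spin": 0},
    {"xyz": [0,0,0],"spin": 0},
    {"xyz": [0,0,0.05],"spin": 0},
    {"xyz": [0,0,0.05],"spin": 0},
    {"xyz": [0,0,0.05],"spin": 0},
    {"xyz": [0,0,0.05],"spin": 0},
    {"xyz": [0,0,0],"spin": 0},
    {"xyz": [0,0,0],"spin": 0}
  ]
}}

```text
time: 7.85
tool_pos: [557.2, 64.0, 116.9]
tcp_rot: [3.141, -0.0, 0.041]
contact_force: [-0.6, 0.2, 0.0]
grip_width: 31.0
finger_force: 0.0
```

Run:
```python
from h import *
kw=cam('wrist');w=bot.capture('wrist');s=bot.capture('scene')
a=cv2.resize(w[180:280,180:330],None,fx=2.6,fy=4,interpolation=cv2.INTER_CUBIC)
b=cv2.resize(s[130:230,200:300],None,fx=4,fy=4,interpolation=cv2.INTER_CUBIC)
cv2.imwrite('pics/w4.png',np.hstack([a,b]))
print(bot.get_obs()['contact_force'],proj(cam('scene'),bot.get_obs()['tool_pos']))
```

```text
[0.17654785 0.29859982 0.22910341] [261.32856213 190.73996376]
```

View pics/w4.png

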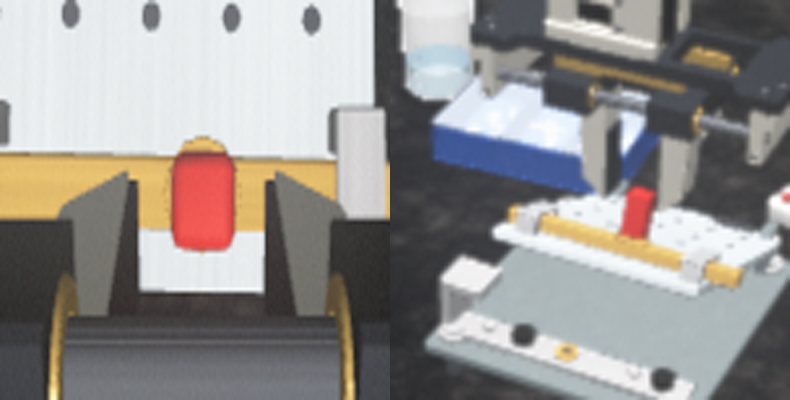

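Emit:
{"op": "jog_arm", "data": {
  "targets": [
    {"xyz": [0,0.012,0.03],"spin": 0},
    {"xyz": [0,0,0.03],"spin": 0},
    {"xyz": [0,0,0.03],"spin": 0},
    {"xyz": [0,0,0.03],"spin": 0},
    {"xyz": [0,0,0.03],"spin": 0},
    {"xyz": [0,0,0.03],"spin": 0},
    {"xyz": [0,0,0.02],"spin": 0},
    {"xyz": [0,0,0],"spin": 0},
    {"xyz": [0,0,0],"spin": 0},
    {"xyz": [0,0,0],"spin": 0}
  ]
}}

```text
time: 9.2
tool_pos: [557.2, 63.0, 100.9]
tcp_rot: [3.142, -0.0, 0.041]
contact_force: [-0.2, -0.8, 0.3]
grip_width: 31.3
finger_force: 0.0
```

Run:
```python
from h import *
w=bot.capture('wrist');s=bot.capture('scene')
a=cv2.resize(w[180:280,180:330],None,fx=2.6,fy=4,interpolation=cv2.INTER_CUBIC)
b=cv2.resize(s[130:230,200:300],None,fx=4,fy=4,interpolation=cv2.INTER_CUBIC)
cv2.imwrite('pics/w5.png',np.hstack([a,b]))
print(bot.get_obs()['contact_force'])
```

```text
[ 0.09757305  0.65024616 -0.81396521]
```

View pics/w5.png

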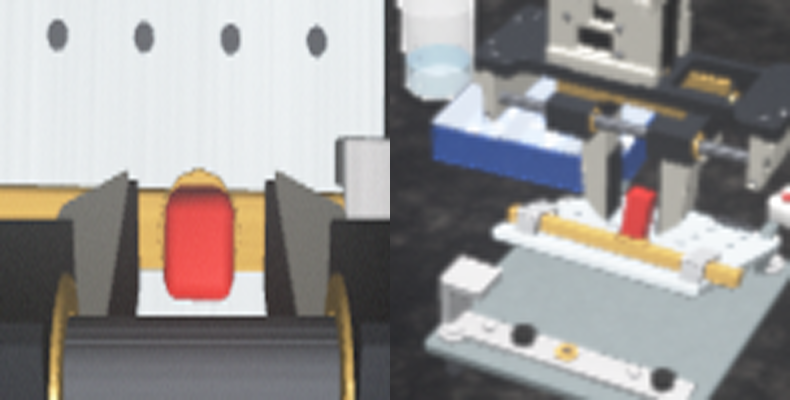

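Emit:
{"op": "jog_arm", "data": {
  "gripper": 0,
  "targets": [
    {"xyz": [0,0,0],"spin": 0},
    {"xyz": [0,0,0],"spin": 0},
    {"xyz": [0,0,0],"spin": 0},
    {"xyz": [0,0,0],"spin": 0},
    {"xyz": [0,0,0],"spin": 0},
    {"xyz": [0,0,0],"spin": 0},
    {"xyz": [0,0,0],"spin": 0},
    {"xyz": [0,0,0],"spin": 0},
    {"xyz": [0,0,0],"spin": 0},
    {"xyz": [0,0,0],"spin": 0}
  ]
}}

```text
time: 10.55
tool_pos: [557.1, 63.2, 100.8]
tcp_rot: [-3.142, -0.0, 0.041]
contact_force: [-0.2, 3.5, -0.1]
grip_width: 15.7
finger_force: 30.0
```

Emit:
{"op": "jog_arm", "data": {
  "targets": [
    {"xyz": [-0.041,0,0.067],"spin": 0},
    {"xyz": [-0.041,0,0.067],"spin": 0},
    {"xyz": [-0.043,0,0.089],"spin": 0},
    {"xyz": [-0.043,0,0.089],"spin": 0},
    {"xyz": [0,0,0],"spin": 0},
    {"xyz": [0,0,0],"spin": 0},
    {"xyz": [0,0,0],"spin": 0},
    {"xyz": [0,0,0],"spin": 0},
    {"xyz": [0,0,0],"spin": 0},
    {"xyz": [0,0,0],"spin": 0}
  ]
}}

```text
time: 11.8
tool_pos: [545.0, 62.7, 77.3]
tcp_rot: [-3.141, -0.004, 0.041]
contact_force: [-0.3, 2.3, 8.5]
grip_width: 15.6
finger_force: 30.0
```

Emit:
{"op": "jog_arm", "data": {
  "targets": [
    {"xyz": [-0.023,0,0.062],"spin": 0},
    {"xyz": [-0.023,0,0.062],"spin": 0},
    {"xyz": [-0.023,0,0.062],"spin": 0},
    {"xyz": [0,0,0],"spin": 0},
    {"xyz": [0,0,0],"spin": 0},
    {"xyz": [0,0,0],"spin": 0},
    {"xyz": [0,0,0],"spin": 0},
    {"xyz": [0,0,0],"spin": 0},
    {"xyz": [0,0,0],"spin": 0},
    {"xyz": [0,0,0],"spin": 0}
  ]
}}

```text
time: 13.05
tool_pos: [539.7, 62.5, 62.6]
tcp_rot: [-3.142, -0.004, 0.041]
contact_force: [-0.3, 2.9, 9.8]
grip_width: 16.0
finger_force: 30.0
```

Emit:
{"op": "jog_arm", "data": {
  "targets": [
    {"xyz": [-0.009,0,0.032],"spin": 0},
    {"xyz": [-0.009,0,0.032],"spin": 0},
    {"xyz": [0,0,0],"spin": 0},
    {"xyz": [0,0,0],"spin": 0},
    {"xyz": [0,0,0],"spin": 0},
    {"xyz": [0,0,0],"spin": 0},
    {"xyz": [0,0,0],"spin": 0},
    {"xyz": [0,0,0],"spin": 0},
    {"xyz": [0,0,0],"spin": 0},
    {"xyz": [0,0,0],"spin": 0}
  ]
}}

```text
time: 14.3
tool_pos: [538.3, 62.4, 57.6]
tcp_rot: [-3.142, -0.004, 0.041]
contact_force: [-1.5, 3.1, 10.9]
grip_width: 15.7
finger_force: 30.0
```

Emit:
{"op": "jog_arm", "data": {
  "targets": [
    {"xyz": [-0.005,0,0.025],"spin": 0},
    {"xyz": [-0.004,0,0.013],"spin": 0},
    {"xyz": [0,0,0],"spin": 0},
    {"xyz": [0,0,0],"spin": 0},
    {"xyz": [0,0,0],"spin": 0},
    {"xyz": [0,0,0],"spin": 0},
    {"xyz": [0,0,0],"spin": 0},
    {"xyz": [0,0,0],"spin": 0},
    {"xyz": [0,0,0],"spin": 0},
    {"xyz": [0,0,0],"spin": 0}
  ]
}}

```text
time: 15.55
tool_pos: [537.4, 62.4, 54.5]
tcp_rot: [-3.142, -0.004, 0.041]
contact_force: [-1.5, 3.4, 10.0]
grip_width: 15.7
finger_force: 30.0
```

Emit:
{"op": "jog_arm", "data": {
  "targets": [
    {"xyz": [-0.006,0,0.025],"spin": 0},
    {"xyz": [0,0,0],"spin": 0},
    {"xyz": [0,0,0],"spin": 0},
    {"xyz": [0,0,0],"spin": 0},
    {"xyz": [0,0,0],"spin": 0},
    {"xyz": [0,0,0],"spin": 0},
    {"xyz": [0,0,0],"spin": 0},
    {"xyz": [0,0,0],"spin": 0},
    {"xyz": [0,0,0],"spin": 0},
    {"xyz": [0,0,0],"spin": 0}
  ]
}}

```text
time: 16.8
tool_pos: [536.9, 62.4, 52.5]
tcp_rot: [-3.142, -0.004, 0.041]
contact_force: [-1.7, 3.6, 11.3]
grip_width: 15.8
finger_force: 30.0
```

Emit:
{"op": "jog_arm", "data": {
  "targets": [
    {"xyz": [-0.005,0,0.02],"spin": 0},
    {"xyz": [0,0,0],"spin": 0},
    {"xyz": [0,0,0],"spin": 0},
    {"xyz": [0,0,0],"spin": 0},
    {"xyz": [0,0,0],"spin": 0},
    {"xyz": [0,0,0],"spin": 0},
    {"xyz": [0,0,0],"spin": 0},
    {"xyz": [0,0,0],"spin": 0},
    {"xyz": [0,0,0],"spin": 0},
    {"xyz": [0,0,0],"spin": 0}
  ]
}}

```text
time: 18.05
tool_pos: [536.6, 62.4, 51.0]
tcp_rot: [-3.142, -0.004, 0.041]
contact_force: [-2.2, 2.6, 11.4]
grip_width: 15.9
finger_force: 30.0
```

Emit:
{"op": "jog_arm", "data": {
  "targets": [
    {"xyz": [-0.007,0,0.02],"spin": 0},
    {"xyz": [0,0,0],"spin": 0},
    {"xyz": [0,0,0],"spin": 0},
    {"xyz": [0,0,0],"spin": 0},
    {"xyz": [0,0,0],"spin": 0},
    {"xyz": [0,0,0],"spin": 0},
    {"xyz": [0,0,0],"spin": 0},
    {"xyz": [0,0,0],"spin": 0},
    {"xyz": [0,0,0],"spin": 0},
    {"xyz": [0,0,0],"spin": 0}
  ]
}}

```text
time: 19.3
tool_pos: [536.3, 62.3, 49.5]
tcp_rot: [3.142, -0.005, 0.041]
contact_force: [-1.1, 2.7, 10.9]
grip_width: 15.3
finger_force: 30.0
```

Emit:
{"op": "jog_arm", "data": {
  "targets": [
    {"xyz": [-0.005,0,0.015],"spin": 0},
    {"xyz": [0,0,0],"spin": 0},
    {"xyz": [0,0,0],"spin": 0},
    {"xyz": [0,0,0],"spin": 0},
    {"xyz": [0,0,0],"spin": 0},
    {"xyz": [0,0,0],"spin": 0},
    {"xyz": [0,0,0],"spin": 0},
    {"xyz": [0,0,0],"spin": 0},
    {"xyz": [0,0,0],"spin": 0},
    {"xyz": [0,0,0],"spin": 0}
  ]
}}

```text
time: 20.55
tool_pos: [536.0, 62.3, 48.3]
tcp_rot: [3.142, -0.005, 0.041]
contact_force: [-0.3, 2.6, 10.9]
grip_width: 15.7
finger_force: 30.0
```

Emit:
{"op": "jog_arm", "data": {
  "targets": [
    {"xyz": [-0.003,0,0.016],"spin": 0},
    {"xyz": [0,0,0],"spin": 0},
    {"xyz": [0,0,0],"spin": 0},
    {"xyz": [0,0,0],"spin": 0},
    {"xyz": [0,0,0],"spin": 0},
    {"xyz": [0,0,0],"spin": 0},
    {"xyz": [0,0,0],"spin": 0},
    {"xyz": [0,0,0],"spin": 0},
    {"xyz": [0,0,0],"spin": 0},
    {"xyz": [0,0,0],"spin": 0}
  ]
}}

```text
time: 21.8
tool_pos: [535.7, 62.3, 47.0]
tcp_rot: [3.142, -0.005, 0.041]
contact_force: [-1.1, 2.5, 10.9]
grip_width: 15.7
finger_force: 30.0
```

Emit:
{"op": "jog_arm", "data": {
  "targets": [
    {"xyz": [-0.003,0,0.015],"spin": 0},
    {"xyz": [0,0,0],"spin": 0},
    {"xyz": [0,0,0],"spin": 0},
    {"xyz": [0,0,0],"spin": 0},
    {"xyz": [0,0,0],"spin": 0},
    {"xyz": [0,0,0],"spin": 0},
    {"xyz": [0,0,0],"spin": 0},
    {"xyz": [0,0,0],"spin": 0},
    {"xyz": [0,0,0],"spin": 0},
    {"xyz": [0,0,0],"spin": 0}
  ]
}}

```text
time: 23.05
tool_pos: [535.5, 62.3, 45.8]
tcp_rot: [3.142, -0.005, 0.041]
contact_force: [-0.2, 2.8, 12.0]
grip_width: 15.5
finger_force: 30.0
```

Emit:
{"op": "jog_arm", "data": {
  "targets": [
    {"xyz": [-0.002,0,0.013],"spin": 0},
    {"xyz": [0,0,0],"spin": 0},
    {"xyz": [0,0,0],"spin": 0},
    {"xyz": [0,0,0],"spin": 0},
    {"xyz": [0,0,0],"spin": 0},
    {"xyz": [0,0,0],"spin": 0},
    {"xyz": [0,0,0],"spin": 0},
    {"xyz": [0,0,0],"spin": 0},
    {"xyz": [0,0,0],"spin": 0},
    {"xyz": [0,0,0],"spin": 0}
  ]
}}

```text
time: 24.3
tool_pos: [535.3, 62.3, 44.8]
tcp_rot: [3.142, -0.005, 0.041]
contact_force: [-0.8, 2.8, 12.1]
grip_width: 15.9
finger_force: 30.0
```

Emit:
{"op": "jog_arm", "data": {
  "targets": [
    {"xyz": [-0.002,0,0.013],"spin": 0},
    {"xyz": [0,0,0],"spin": 0},
    {"xyz": [0,0,0],"spin": 0},
    {"xyz": [0,0,0],"spin": 0},
    {"xyz": [0,0,0],"spin": 0},
    {"xyz": [0,0,0],"spin": 0},
    {"xyz": [0,0,0],"spin": 0},
    {"xyz": [0,0,0],"spin": 0},
    {"xyz": [0,0,0],"spin": 0},
    {"xyz": [0,0,0],"spin": 0}
  ]
}}

```text
time: 25.55
tool_pos: [535.1, 62.3, 43.7]
tcp_rot: [3.142, -0.005, 0.041]
contact_force: [-1.5, 3.3, 12.6]
grip_width: 15.5
finger_force: 30.0
```

Emit:
{"op": "jog_arm", "data": {
  "targets": [
    {"xyz": [-0.001,0,0.012],"spin": 0},
    {"xyz": [0,0,0],"spin": 0},
    {"xyz": [0,0,0],"spin": 0},
    {"xyz": [0,0,0],"spin": 0},
    {"xyz": [0,0,0],"spin": 0},
    {"xyz": [0,0,0],"spin": 0},
    {"xyz": [0,0,0],"spin": 0},
    {"xyz": [0,0,0],"spin": 0},
    {"xyz": [0,0,0],"spin": 0},
    {"xyz": [0,0,0],"spin": 0}
  ]
}}

```text
time: 26.8
tool_pos: [534.9, 62.3, 42.7]
tcp_rot: [3.142, -0.004, 0.041]
contact_force: [-0.9, 2.9, 12.0]
grip_width: 15.7
finger_force: 30.0
```

Emit:
{"op": "jog_arm", "data": {
  "targets": [
    {"xyz": [-0.001,0,0.013],"spin": 0},
    {"xyz": [0,0,0],"spin": 0},
    {"xyz": [0,0,0],"spin": 0},
    {"xyz": [0,0,0],"spin": 0},
    {"xyz": [0,0,0],"spin": 0},
    {"xyz": [0,0,0],"spin": 0},
    {"xyz": [0,0,0],"spin": 0},
    {"xyz": [0,0,0],"spin": 0},
    {"xyz": [0,0,0],"spin": 0},
    {"xyz": [0,0,0],"spin": 0}
  ]
}}

```text
time: 28.05
tool_pos: [534.7, 62.3, 41.7]
tcp_rot: [3.142, -0.004, 0.041]
contact_force: [-1.7, 3.3, 11.0]
grip_width: 15.7
finger_force: 30.0
```

Emit:
{"op": "jog_arm", "data": {
  "targets": [
    {"xyz": [-0.001,0,0.015],"spin": 0},
    {"xyz": [0,0,0],"spin": 0},
    {"xyz": [0,0,0],"spin": 0},
    {"xyz": [0,0,0],"spin": 0},
    {"xyz": [0,0,0],"spin": 0},
    {"xyz": [0,0,0],"spin": 0},
    {"xyz": [0,0,0],"spin": 0},
    {"xyz": [0,0,0],"spin": 0},
    {"xyz": [0,0,0],"spin": 0},
    {"xyz": [0,0,0],"spin": 0}
  ]
}}

```text
time: 29.3
tool_pos: [534.6, 62.3, 40.6]
tcp_rot: [3.142, -0.004, 0.041]
contact_force: [-2.9, 3.2, 13.3]
grip_width: 15.9
finger_force: 30.0
```

Run:
```python
from h import *
w=bot.capture('wrist');s=bot.capture('scene')
a=cv2.resize(w[160:280,150:330],None,fx=2.2,fy=3.4,interpolation=cv2.INTER_CUBIC)
b=cv2.resize(s[140:242,200:302],None,fx=4,fy=4,interpolation=cv2.INTER_CUBIC)
cv2.imwrite('pics/w6.png',np.hstack([a,b]))
print([bot.get_obs()['contact_force'].round(1)])
```

```text
[array([-2.2,  3.3, 12.8])]
```

View pics/w6.png

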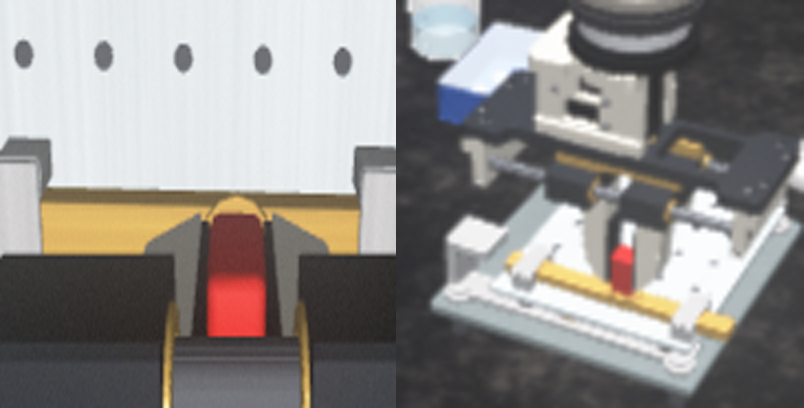

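The plate is now almost level and the knob is held between the fingers, with the bolt still drawn and its tip at (510,258) beside the catch. The stops haven't shown up in the force yet.

Emit:
{"op": "jog_arm", "data": {
  "targets": [
    {"xyz": [-0.002,0,0.013],"spin": 0},
    {"xyz": [0,0,0],"spin": 0},
    {"xyz": [0,0,0],"spin": 0},
    {"xyz": [0,0,0],"spin": 0},
    {"xyz": [0,0,0],"spin": 0},
    {"xyz": [0,0,0],"spin": 0},
    {"xyz": [0,0,0],"spin": 0},
    {"xyz": [0,0,0],"spin": 0},
    {"xyz": [0,0,0],"spin": 0},
    {"xyz": [0,0,0],"spin": 0}
  ]
}}

```text
time: 30.65
tool_pos: [534.7, 62.2, 40.5]
tcp_rot: [3.141, -0.005, 0.041]
contact_force: [-5.6, 2.8, 20.8]
grip_width: 15.8
finger_force: 30.0
```

Emit:
{"op": "jog_arm", "data": {
  "targets": [
    {"xyz": [0,-0.01,-0.003],"spin": 0},
    {"xyz": [0,-0.02,0],"spin": 0},
    {"xyz": [0,-0.02,0],"spin": 0},
    {"xyz": [0,-0.02,0],"spin": 0},
    {"xyz": [0,-0.02,0],"spin": 0},
    {"xyz": [0,0,0],"spin": 0},
    {"xyz": [0,0,0],"spin": 0},
    {"xyz": [0,0,0],"spin": 0},
    {"xyz": [0,0,0],"spin": 0},
    {"xyz": [0,0,0],"spin": 0}
  ]
}}

```text
time: 31.9
tool_pos: [534.4, 68.4, 40.5]
tcp_rot: [3.14, -0.005, 0.041]
contact_force: [-4.6, -2.2, 17.5]
grip_width: 15.5
finger_force: 30.0
```

Emit:
{"op": "jog_arm", "data": {
  "targets": [
    {"xyz": [0,-0.02,0],"spin": 0},
    {"xyz": [0,-0.02,0],"spin": 0},
    {"xyz": [0,-0.02,0],"spin": 0},
    {"xyz": [0,-0.02,0],"spin": 0},
    {"xyz": [0,-0.01,0],"spin": 0},
    {"xyz": [0,0,0],"spin": 0},
    {"xyz": [0,0,0],"spin": 0},
    {"xyz": [0,0,0],"spin": 0},
    {"xyz": [0,0,0],"spin": 0},
    {"xyz": [0,0,0],"spin": 0}
  ]
}}

```text
time: 33.15
tool_pos: [534.3, 75.5, 40.5]
tcp_rot: [3.14, -0.005, 0.041]
contact_force: [-3.7, -2.0, 17.8]
grip_width: 15.9
finger_force: 30.0
```

Emit:
{"op": "jog_arm", "data": {
  "targets": [
    {"xyz": [0,-0.02,0],"spin": 0},
    {"xyz": [0,-0.02,0],"spin": 0},
    {"xyz": [0,-0.02,0],"spin": 0},
    {"xyz": [0,-0.02,0],"spin": 0},
    {"xyz": [0,-0.02,0],"spin": 0},
    {"xyz": [0,-0.02,0],"spin": 0},
    {"xyz": [0,0,0],"spin": 0},
    {"xyz": [0,0,0],"spin": 0},
    {"xyz": [0,0,0],"spin": 0},
    {"xyz": [0,0,0],"spin": 0}
  ]
}}

```text
time: 34.4
tool_pos: [534.1, 85.2, 40.5]
tcp_rot: [3.14, -0.005, 0.041]
contact_force: [-2.9, -1.8, 18.6]
grip_width: 15.9
finger_force: 30.0
```

Moved 22.9 mm so far. I'll go on until the end stop can be felt.

Emit:
{"op": "jog_arm", "data": {
  "targets": [
    {"xyz": [0,-0.02,0],"spin": 0},
    {"xyz": [0,-0.02,0],"spin": 0},
    {"xyz": [0,-0.01,0],"spin": 0},
    {"xyz": [0,0,0],"spin": 0},
    {"xyz": [0,0,0],"spin": 0},
    {"xyz": [0,0,0],"spin": 0},
    {"xyz": [0,0,0],"spin": 0},
    {"xyz": [0,0,0],"spin": 0},
    {"xyz": [0,0,0],"spin": 0},
    {"xyz": [0,0,0],"spin": 0}
  ]
}}

```text
time: 35.65
tool_pos: [534.0, 89.1, 40.5]
tcp_rot: [3.14, -0.006, 0.041]
contact_force: [-1.6, -2.7, 17.2]
grip_width: 15.5
finger_force: 30.0
```

Emit:
{"op": "jog_arm", "data": {
  "targets": [
    {"xyz": [0,-0.01,0],"spin": 0},
    {"xyz": [0,-0.005,0],"spin": 0},
    {"xyz": [0,0,0],"spin": 0},
    {"xyz": [0,0,0],"spin": 0},
    {"xyz": [0,0,0],"spin": 0},
    {"xyz": [0,0,0],"spin": 0},
    {"xyz": [0,0,0],"spin": 0},
    {"xyz": [0,0,0],"spin": 0},
    {"xyz": [0,0,0],"spin": 0},
    {"xyz": [0,0,0],"spin": 0}
  ]
}}

```text
time: 36.9
tool_pos: [533.9, 89.5, 40.5]
tcp_rot: [3.139, -0.005, 0.041]
contact_force: [-2.9, -6.0, 17.2]
grip_width: 15.7
finger_force: 30.0
```

Emit:
{"op": "jog_arm", "data": {
  "targets": [
    {"xyz": [0,0.008,-0.004],"spin": 0},
    {"xyz": [0,0,-0.004],"spin": 0},
    {"xyz": [0,0,-0.004],"spin": 0},
    {"xyz": [0,0,-0.004],"spin": 0},
    {"xyz": [0,0,-0.003],"spin": 0},
    {"xyz": [0,0,-0.003],"spin": 0},
    {"xyz": [0,0,0],"spin": 0},
    {"xyz": [0,0,0],"spin": 0},
    {"xyz": [0,0,0],"spin": 0},
    {"xyz": [0,0,0],"spin": 0}
  ]
}}

```text
time: 38.15
tool_pos: [534.1, 89.5, 41.5]
tcp_rot: [3.14, -0.005, 0.041]
contact_force: [-0.2, -3.6, 10.4]
grip_width: 16.0
finger_force: 30.0
```

Emit:
{"op": "jog_arm", "data": {
  "gripper": 34,
  "targets": [
    {"xyz": [0,0,0],"spin": 0},
    {"xyz": [0,0,0],"spin": 0},
    {"xyz": [0,0,0],"spin": 0},
    {"xyz": [0,0,0],"spin": 0},
    {"xyz": [0,0,0],"spin": 0},
    {"xyz": [0,0,-0.1],"spin": 0},
    {"xyz": [0,0,-0.2],"spin": 0},
    {"xyz": [0,0,-0.4],"spin": 0},
    {"xyz": [0,0,-0.5],"spin": 0},
    {"xyz": [0,0,-0.3],"spin": 0}
  ]
}}

```text
time: 39.4
tool_pos: [532.7, 90.7, 163.1]
tcp_rot: [3.141, -0.004, 0.041]
contact_force: [-0.2, -0.7, -0.3]
grip_width: 31.1
finger_force: 0.0
```

Run:
```python
from h import *
w=bot.capture('wrist');s=bot.capture('scene')
b=cv2.resize(s[120:242,180:320],None,fx=3.2,fy=3.2,interpolation=cv2.INTER_CUBIC)
cv2.imwrite('pics/w7.png',b);cv2.imwrite('pics/w7f.png',w)
print([bot.get_obs()['contact_force'].round(1)])
```

```text
[array([ 0.8, -1.1, -0.7])]
```

View pics/w7.png

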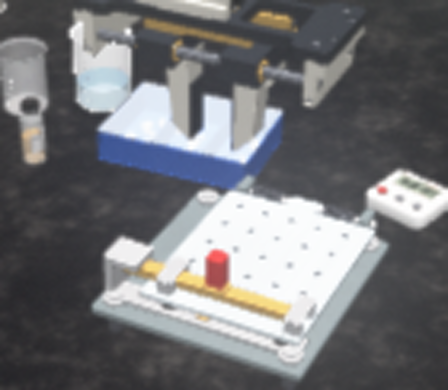

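The plate lies level with the bolt's end in the catch at (145,268), and the fingers are clear above it.

```bash
python3 -c "
from plant import bot
print(bot.close_job())"
```

```text
the job is handed in; nothing more can be done
None
```

The job is handed in: the plate is held level by the bolt, which I slid about 27 mm until I felt its end stop, the fingers are clear, and I never moved the arm near the loose items; the hand-in gave no verdict.

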